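# Bring the red specimen round on the turntable and lift it off

### The job

The red mounted specimen on the specimen turntable has ended up under the clear dust shield. Turn the freely spinning platter by one of its brass posts, without touching the red specimen, until the red one has come right out from under the shield; then lift it off and set it down, without dropping it, upright on the floor of the round blue tray. The black and the green specimens must stay standing on the platter, and the platter must be at rest when you finish.

Things in the scene. Friction and masses are not known exactly. Their poses are not given: they have to be found in the camera images.
- turntable: Fixed turntable base on the bench, a round grey plate 254 mm across. Origin: on the platter's axle at bench level; z up; its -x side is open, its +x side lies under the dust shield. The aluminium platter it carries is 220 mm across, its top 34 mm above the origin; six brass posts, 10 mm thick, stand on it 100 mm from the axle, 60 degrees apart, their tips 60 mm above the origin.
- shield_edge (a point): Middle of the upper side of the dust shield's blue front edge. The shield is a fixed, half-round, clear plastic hood 127 mm in radius over the back of the turntable, from 6 mm behind the axle (+x of the base) rearwards; its roof lies 74 to 80 mm above the bench; back and sides are closed, the front is open.
- platter (a joint): Turn of the platter (rad, counter-clockwise from above positive, no stops). At 0 the posts stand at 0, 60, .. 300 degrees counter-clockwise from the base's +x axis; at q all have turned by q. It turns very freely: a light push sets it going and it coasts on a little before it stops. The specimens ride on it by friction. A hub 24 mm wide and 4 mm high is at its middle.
- red_center (a point): Centre (half-way up) of the red mounted specimen, an upright puck 30 mm in diameter and 20 mm tall, about 25 g, standing loose on the platter 40 to 60 mm from the axle; at first under the dust shield. z is its own axis.
- black_center (a point): Centre (half-way up) of the black mounted specimen, an upright puck 30 mm in diameter and 24 mm tall, standing loose on the platter 40 to 65 mm from the axle. z is its own axis.
- green_center (a point): Centre (half-way up) of the green mounted specimen, an upright puck 30 mm in diameter and 20 mm tall, standing loose on the platter 40 to 65 mm from the axle. z is its own axis.
- tray_in (a point): Middle of the inner floor of the round blue tray, which stands loose on the bench: 110 mm across at its rim, flat inside for 98 mm, floor 3 mm above the bench, low rim 7 mm above the bench. z up.

How it is judged (in metres and radians):
On the way, in this order (a step that is already met when the one before it is completed fails the run):
1. the red specimen, still standing on the platter, has come wholly out from under the shield (its centre 10 mm or more to the open side of the axle) (x of red_center in the frame of turntable below -0.01 m and z of red_center in the frame of turntable between 0.038 and 0.05 m and horizontal distance between red_center and turntable below 0.105 m and angle between red_center's own z axis and vertical below 0.1 rad), for 0.2 s.
2. the red specimen is lifted clear of the platter, by 40 mm or more (z of red_center in the frame of turntable above 0.084 m), for 0.1 s.
At the end, for the whole second after the job is handed in: The red specimen stands upright (within 6 degrees) and still, flat on the floor of the blue tray, its centre within 36 mm of the tray's middle; the black and the green specimens stand upright on the platter; the platter is at rest (horizontal distance between red_center and tray_in below 0.036 m and z of red_center in the frame of tray_in between 0.006 and 0.014 m and angle between each of red_center, black_center, green_center's own z axis and vertical below 0.1 rad and linear speed of red below 0.03 m/s and z of black_center in the frame of turntable between 0.04 and 0.052 m and horizontal distance between each of black_center, green_center and turntable below 0.105 m and z of green_center in the frame of turntable between 0.038 and 0.05 m and velocity of joint platter between -0.15 and 0.15 rad/s); the robot touches nothing.
It fails at once if the fingers touch the red specimen while it is still under the shield (contact force between the fingers and red above 0.2 N and x of red_center in the frame of turntable above 0 m).
It fails at once if the red specimen falls freely (more than about 15 mm) or is flung (contact force between the fingers and red below 0.05 N and linear speed of red above 0.55 m/s).
It fails at once if the black or the green specimen is tipped over, lifted or knocked off the platter (angle between any of black_center, green_center's own z axis and vertical above 0.5 rad or z of any of black_center, green_center in the frame of turntable above 0.075 m or z of any of black_center, green_center in the frame of turntable below 0.03 m).
It also fails if it takes over 72 s, if anything falls off the work surface, if the arm or the gripper's body presses on something with over 40 N, if the wrist force passes 120 N, or if a joint passes its speed limit or range.

### The arm

A 7-joint arm with a two-finger parallel gripper is mounted at the origin on a cart in front of the work surface, level with it; the furniture and walls round the work are solid. World frame = base frame: x ahead of the robot, y to its left, z up, the work surface at z = 0. Lengths are in mm, angles in degrees, forces in N, time in s.
With the tool pointing down it reaches from about 400 to 850 mm from the base axis. Payload 6.9 kg.
Tool frame: the origin (TCP) lies at the very end of the fingers, on their centre line; the grasp point (between the pads) lies manip.tcp_to_grasp behind it (manip.tcp_to_grasp is the distance from the TCP to the grasp point, in mm); z points along the fingers, y is the line along which they close (so a half turn about z gives the same grasp; the last joint's range is limited). The gripper opens to 85 mm and grips with 20 to 120 N. Pads are 22 mm wide; open, the fingers measure 114 mm over their backs; the gripper's body (76 mm by 85 mm) begins 54 mm behind the grasp point. The pads swing forward as they close: fully open they stand 13 mm farther back than shut.
Start: joints at [75.946, 29.078, -13.613, 85.955, 7.202, 65.827, -8.869], TCP at [214.751, -586.936, 231.275] pointing down, gripper open.
Joint ranges: [-176.47, 176.47], [-13.61, 117.27], [-81.72, 77.17], [0.22, 143.17], [-87.28, 267.28], [10, 112.55], [-165.47, 165.47]. Speed limits (degrees/s): [136.94, 136.94, 180, 180, 180, 180, 180].

### API

Orientations are given as [roll, pitch, yaw] about the fixed x, y, z axes, in that order (R = Rz(yaw) Ry(pitch) Rx(roll)).
In Python, from station import manip, imaging gives the robot as it stands. Calls block until the motion is done:
- manip.movep(position, orientation): joint-space move of the TCP to a pose.
- manip.move_straight(position, ori=None, v=150, stop_force=None): straight line of the TCP; ori=None keeps the orientation; v is the mean speed in mm/s. With stop_force (N) it stops when the force on the tool has changed by that much, and returns True; else False.
- manip.movej(angles): joint-space move.
- manip.gripper_to(opening, squeeze=None): opening from 0.0 (shut) to 1.0 (fully open); squeeze is the grip in N (None keeps the last); returns when the fingers have stopped.
- manip.wait(seconds).
- manip.inverse_kinematics(position, orientation): joint angles nearest the present ones, or None.
- manip.state(): the state.
- imaging.camera(name): name is "side" or "top" or "wrist"; returns the picture (384x512x3 uint8, red, green, blue); there is no depth.
- imaging.get_calibration(name): a dict with "mtx" (3x3 intrinsics, pixels), "world_from_camera" (4x4, takes a point from camera to world coordinates); the wrist camera has in their place "tool_from_camera" (4x4, takes a point from camera to tool coordinates, whose origin is the TCP and whose axes are the flange's). Camera axes: x right, y up, looking along -z (the intrinsics and any distortion apply to the point x, -y, -z); pixel columns grow to the right and rows downward; lengths in mm; the calibration is good to about 2 mm. The wrist camera is an equidistant fisheye: a pixel r from the principal point sees the ray r / f radians off the axis. A picture is of the moment at which its call begins: read the wrist's pose just before it. get_calibration takes no time and is no camera call.
A pose or a line that the arm cannot do raises manip.MotionError and nothing moves.
- manip.sign_off(): hands the job in; it is judged then, once.
The state is a dict: "time_s": time; "q": joint angles; "qvel": joint speeds; "joint_efforts": joint torques, N m; "position": TCP position; "eef_rot": TCP orientation; "force": force on the tool from outside, world axes, zero at the start; "ft_torque": the same for the moment, N m; "width": opening from 0.0 (shut) to 1.0 (fully open); "grasp_force": force on a finger pad.
Only numpy, scipy, OpenCV 4.12 (cv2) and the standard library are available. Lean on these libraries where they do the work, as an engineer would, in place of code of your own. Each camera call takes 0.05 s, during which the arm holds its last target. There are 200 camera calls.

## Working session

There is one attempt and no reset: what is moved stays moved. The work goes in short steps, each a Python script; the robot and the scene stay as the last script left them, time stands still between calls to the robot, and variables do not carry over. Pictures are saved under pics/ and viewed, at most 10 in all, crops included, and the job is handed in when it is done.

```bash
mkdir -p pics; ls; python3 - <<'E'
from station import manip, imaging
import cv2,numpy as np
a=imaging.camera("top");b=imaging.camera("side")
cv2.imwrite("pics/top0.png",a[...,::-1]);cv2.imwrite("pics/side0.png",b[...,::-1])
for n in("top","side","wrist"):
    print(n,{k:(np.round(v,3).tolist() if not isinstance(v,str) else v) for k,v in imaging.get_calibration(n).items()})
s=manip.state();print(s["position"],s["eef_rot"],s["time_s"],manip.tcp_to_grasp)
E
```

```text
pics
top {'mtx': [[394.049, 0.0, 251.148], [0.0, 394.049, 185.949], [0.0, 0.0, 1.0]], 'world_from_camera': [[-0.022, 0.996, -0.09, 468.415], [-1.0, -0.023, -0.007, -144.931], [-0.009, 0.09, 0.996, 938.099], [0.0, 0.0, 0.0, 1.0]]}
side {'mtx': [[440.174, 0.0, 257.998], [0.0, 440.174, 196.769], [0.0, 0.0, 1.0]], 'world_from_camera': [[0.967, 0.155, -0.201, 342.325], [-0.254, 0.556, -0.791, -816.272], [-0.011, 0.816, 0.577, 574.973], [0.0, 0.0, 0.0, 1.0]]}
wrist {'mtx': [[297.319, 0.0, 251.77], [0.0, 297.319, 191.993], [0.0, 0.0, 1.0]], 'tool_from_camera': [[0.0, 0.956, 0.292, 73.583], [1.0, 0.0, -0.0, 0.184], [-0.0, 0.292, -0.956, -142.939], [0.0, 0.0, 0.0, 1.0]]}
[ 214.5263524  -586.56171433  230.52204236] [-1.79909708e+02  3.55464788e-03  2.00964420e+01] 0.1 18.700000000000003
```

View pics/top0.png

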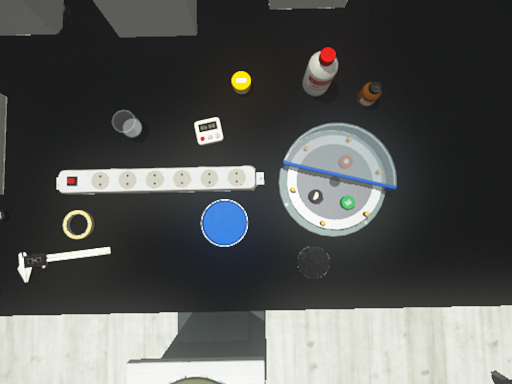

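View pics/side0.png

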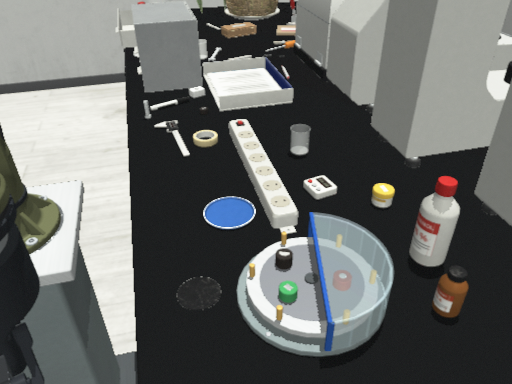

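The top view shows the turntable axle near (335,181), with the shield's blue edge running (285,163)–(395,187). Red is at (346,161) under the hood, black at (316,197), green at (348,202) and the tray at (224,222). In the side view red is at (342,280), black (284,258), green (288,291) and the tray (230,212).

```bash
cat > h.py <<'E'
from station import manip, imaging
import cv2,numpy as np
def ray(name,uv,tool=None):
    c=imaging.get_calibration(name);K=np.array(c["mtx"])
    x,y=(uv[0]-K[0,2])/K[0,0],(uv[1]-K[1,2])/K[1,1]
    if name=="wrist":
        r=np.hypot(x,y);s=np.sin(r)/max(r,1e-9);d=np.array([x*s,-y*s,-np.cos(r)]);T=tool@np.array(c["tool_from_camera"])
    else: d=np.array([x,-y,-1.]);T=np.array(c["world_from_camera"])
    d=T[:3,:3]@d;return T[:3,3],d/np.linalg.norm(d)
def tri(rs):
    A=0;b=0
    for o,d in rs:
        P=np.eye(3)-np.outer(d,d);A=A+P;b=b+P@o
    p=np.linalg.solve(A,b);return p,[np.linalg.norm((np.eye(3)-np.outer(d,d))@(p-o)) for o,d in rs]
def atz(r,z): o,d=r;return o+d*(z-o[2])/d[2]
def proj(name,p):
    c=imaging.get_calibration(name);K=np.array(c["mtx"]);T=np.linalg.inv(np.array(c["world_from_camera"]))
    q=T[:3,:3]@np.asarray(p,float)+T[:3,3];return K[:2,:2]@np.array([q[0]/-q[2],-q[1]/-q[2]])+K[:2,2]
E
python3 - <<'E'
import cv2
a=cv2.imread("pics/top0.png")[110:250,270:410];b=cv2.imread("pics/side0.png")[200:350,230:400]
cv2.imwrite("pics/c1.png",cv2.resize(a,(560,560),interpolation=cv2.INTER_CUBIC))
cv2.imwrite("pics/c2.png",cv2.resize(b,(680,600),interpolation=cv2.INTER_CUBIC))
E
```

```text
(no output)
```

View pics/c1.png

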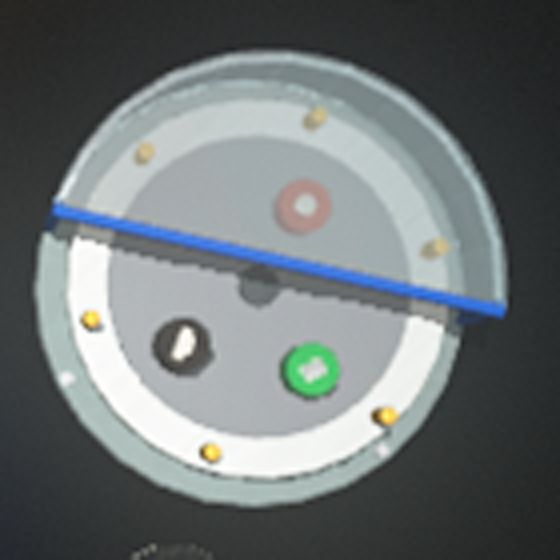

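View pics/c2.png

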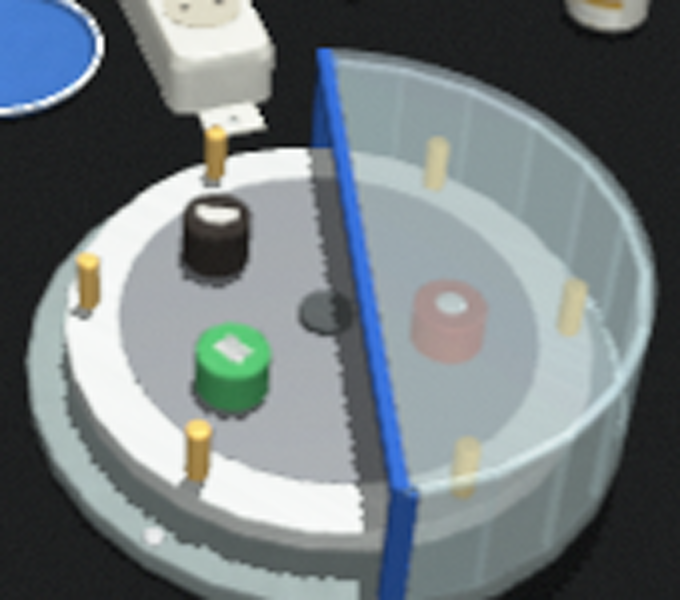

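The crops give all six post tips and the puck tops in both views. The post on the robot side (top crop 211,452) and its neighbours are reachable; red's top is at (303,205) in the top crop and (450,302) in the side crop.

```bash
python3 - <<'E'
from h import *
T=lambda u,v:ray("top",(270+(u+.5)/4-.5,110+(v+.5)/4-.5)); S=lambda u,v:ray("side",(230+(u+.5)/4-.5,200+(v+.5)/4-.5))
pts=dict(A=((92,317),(217,129)),B=((211,452),(88,257)),C=((386,413),(199,425)),D=((437,245),(467,441)),E=((317,112),(573,283)),F=((145,149),(437,141)),
 red=((303,205),(451,300)),blk=((183,340),(217,211)),grn=((311,367),(233,349)),hub=((258,285),(326,311)))
P={}
for k,(a,b) in pts.items():
    P[k],e=tri([T(*a),S(*b)]);print(k,P[k].round(1),np.round(e,1))
c=np.mean([P[k] for k in"ABCDEF"],0);print("centre",c.round(1),[round(float(np.linalg.norm((P[k]-c)[:2])),1) for k in"ABCDEF"])
l=[(57,208),(503,311)];e0,e1=[atz(T(*p),80) for p in l];print("edge",e0,e1,np.linalg.norm(e1-e0))
d=e0-e1;yaw=np.degrees(np.arctan2(d[1],d[0]))-90;print("yaw",yaw)
for k in P:
    v=P[k]-c;print(k,round(float(np.hypot(*v[:2])),1),round(float(np.degrees(np.arctan2(v[1],v[0]))-yaw)%360,1))
import cv2
for n in("top","side"):
    im=cv2.imread(f"pics/{n}0.png");hsv=cv2.cvtColor(im,cv2.COLOR_BGR2HSV);m=cv2.inRange(hsv,(100,120,80),(130,255,255))
    k,lab,st,ce=cv2.connectedComponentsWithStats(m)
    for i in range(1,k):
        if st[i,4]>400:print(n,st[i],ce[i])
E
```

```text
A [ 539.  -231.4   61.1] [0.4 0.4]
B [ 462.7 -295.    60. ] [0.3 0.3]
C [ 481.6 -392.8   59.4] [0.7 0.7]
D [ 575.1 -426.    59.2] [0.4 0.4]
E [ 651.4 -361.8   59.5] [1.3 1.3]
F [ 632.9 -264.3   59.8] [0.9 0.9]
red [ 600.5 -353.2   54.7] [0. 0.]
blk [ 524.2 -281.7   59.2] [1.3 1.3]
grn [ 508.1 -353.9   52.9] [1. 1.]
hub [ 556.9 -329.5   36.8] [0.6 0.6]
centre [ 557.1 -328.6   59.8] [98.8, 100.2, 99.1, 99.0, 100.0, 99.4]
edge [ 598.32303561 -212.38873258   80.        ] [ 535.91110515 -453.41842212   80.        ] 248.97903587579975
yaw -14.517247382329842
A 98.8 115.1
B 100.2 175.0
C 99.1 234.9
D 99.0 295.0
E 100.0 355.1
F 99.4 54.8
red 49.9 344.9
blk 57.2 139.6
grn 55.2 221.8
hub 0.9 273.4
top [ 202  201   45   44 1531] [223.95623775 222.54931417]
side [ 205  198   49   29 1102] [228.89745917 211.9646098 ]
side [308 212  26 139 729] [321.64197531 283.36762689]
```

```bash
cat >> h.py <<'E'
C=np.array([557.1,-328.6]);YAW=-14.5
def pol(r,a): t=np.radians(a+YAW);return C+r*np.array([np.cos(t),np.sin(t)])
def pose(r,a,z): return [*pol(r,a),z],[180,0,a+YAW-180]   # tool x along the inward radius
E
python3 - <<'E'
from h import *
p,e=tri([ray("top",(223.96,222.55)),ray("side",(228.9,211.96))]);print("tray",p.round(1),np.round(e,1),atz(ray("top",(223.96,222.55)),5).round(1))
for a in(235,200,170,140,110):
    for z in(41,140):
        q=manip.inverse_kinematics(*pose(99.6,a,z));print(a,z,None if q is None else np.round(q))
q=manip.inverse_kinematics(*pose(50,180,40));print(q is not None)
for yaw in(0,20,-20,90): print(yaw,manip.inverse_kinematics([p[0],p[1],10],[180,0,yaw]) is not None)
E
```

```text
tray [467.3 -72.6   4.8] [0.6 0.6] [468.  -72.7   5. ]
235 41 [ 47.  40. -16.  99.  16.  43. -27.]
235 140 [ 49.  34. -19.  94.  13.  55. -25.]
200 41 [ 40.  37. -10. 107.  10.  37. -60.]
200 140 [ 42.  29. -12. 102.   8.  50. -58.]
170 41 [ 32.  35.  -4. 111.   4.  34. -90.]
170 140 [ 33.  27.  -6. 105.   4.  48. -89.]
140 41 [  22.   36.    3.  109.   -3.   35. -117.]
140 140 [  23.   28.    1.  104.   -1.   48. -120.]
110 41 [  14.   38.   10.  104.  -10.   39. -145.]
110 140 [  15.   31.    8.   98.   -5.   51. -149.]
True
0 True
20 True
-20 True
90 True
```

```bash
cat > turn.py <<'E'
from h import *
def turn(a0,a1,r=99.6,z=42,n=7,v=60):
    manip.movep(*pose(r,a0,130));manip.gripper_to(0.45,squeeze=20)
    if manip.move_straight(pose(r,a0,z)[0],v=120,stop_force=15): raise SystemExit("touched %s"%manip.state()["position"])
    manip.gripper_to(0.0,squeeze=20);s=manip.state();print("grip",s["width"],s["grasp_force"])
    for a in np.linspace(a0,a1,n)[1:]:
        p,o=pose(r,a,z);manip.move_straight(p,o,v=v)
    print("F",np.round(manip.state()["force"],1));manip.wait(.3)
    manip.gripper_to(0.45);manip.move_straight(pose(r,a1,130)[0],v=150)
    print(manip.state()["time_s"])
E
python3 - <<'E'
from turn import *
turn(235,113)
cv2.imwrite("pics/top1.png",cv2.resize(imaging.camera("top")[100:260,260:420,::-1],(600,600)))
cv2.imwrite("pics/side1.png",imaging.camera("side")[...,::-1])
E
```

```text
grip 0.10235786050528936 19.777482748031616
F [ 0.4 -4.8  6.5]
9.0
```

View pics/side1.png

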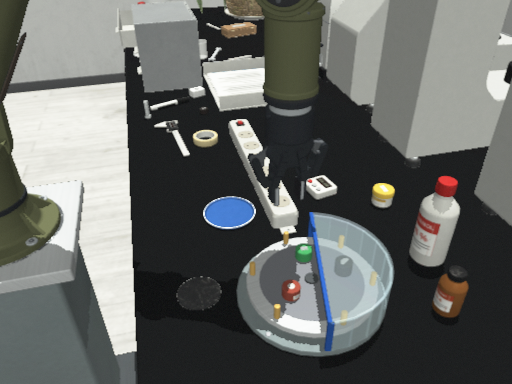

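The first turn worked: red is now out at about (291,290), green is at (304,254), and black is under the hood at (344,266). I'll make a second, short turn to bring red to the middle of the open side.

```bash
python3 - <<'E'
from turn import *
turn(233,190,n=4,v=50)
p,o=pose(50,180,230)
manip.movep([400,-200,250],o);manip.wait(.2)
t=imaging.camera("top");s=imaging.camera("side")
cv2.imwrite("pics/top2.png",t[...,::-1]);cv2.imwrite("pics/side2.png",s[...,::-1])
a=cv2.resize(t[110:250,270:410,::-1],(390,390),interpolation=cv2.INTER_CUBIC);b=cv2.resize(s[210:340,230:360,::-1],(390,390),interpolation=cv2.INTER_CUBIC)
cv2.imwrite("pics/c3.png",np.hstack([a,b]));print(manip.state()["time_s"])
def cen(n,im):
    m=cv2.inRange(cv2.cvtColor(im,cv2.COLOR_RGB2HSV),(0,120,50),(8,255,255))|cv2.inRange(cv2.cvtColor(im,cv2.COLOR_RGB2HSV),(172,120,50),(180,255,255))
    k,lab,st,ce=cv2.connectedComponentsWithStats(m)
    for i in range(1,k):
        if st[i,4]>30:print(n,st[i],ce[i].round(1))
cen("top",t);cen("side",s)
E
```

```text
grip 0.10327936622143927 19.6712663769722
F [ 0.7 -0.2  4.7]
15.6583
16.7083
top [319  47  17  19 248] [326.9  55.8]
top [309  77  21   8  60] [317.6  81.7]
top [ 67 178   8   6  48] [ 70.5 180.5]
top [325 196  13  13  94] [330.7 202. ]
side [290   0   5   9  35] [292.    3.9]
side [435 175  23  22 402] [446.1 185.7]
side [417 213  23  21 169] [428.4 225.2]
side [273 266  17  18 179] [281.2 273.9]
side [438 285  16  17  77] [445.3 294.9]
```

View pics/c3.png

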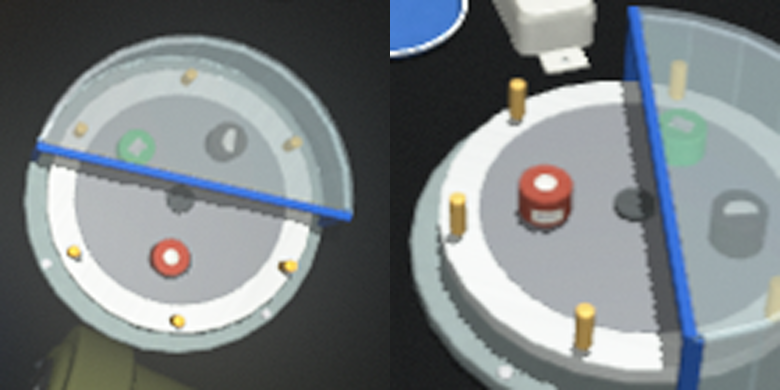

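Red stands out in the middle of the open side, at top (331.4,202.3) and side (281.7,270.7). Green and black are upright under the hood. I'll triangulate red again and pick it up.

```bash
python3 - <<'E'
from h import *
p,e=tri([ray("top",(331.2,202.1)),ray("side",(281.6,270.7))]);v=p[:2]-C
print(p.round(1),np.round(e,1),np.hypot(*v),np.degrees(np.arctan2(v[1],v[0]))-YAW)
assert abs(p[2]-54)<4 and 38<np.hypot(*v)<65
o=[180,0,-14.5]
manip.movep([p[0],p[1],120],o);manip.gripper_to(0.65,squeeze=30)
print(manip.move_straight([p[0],p[1],35.5],v=80,stop_force=8),manip.state()["position"].round(1))
manip.gripper_to(0.0,squeeze=30);s=manip.state();print("grip",s["width"],s["grasp_force"],s["position"].round(1))
manip.move_straight([p[0],p[1],150],v=80);s=manip.state();print("lift",s["width"],s["grasp_force"],s["time_s"])
a=imaging.camera("wrist");b=imaging.camera("side")
cv2.imwrite("pics/l.png",np.hstack([cv2.resize(a[...,::-1],(400,300)),cv2.resize(b[100:340,180:420,::-1],(300,300))]))
E
```

```text
[ 508.  -317.6   53.8] [0.2 0.2] 50.32170560288514 181.87527055369762
False [ 508.3 -317.8   36. ]
grip 0.33261933851853065 29.578970074653625 [ 508.2 -317.8   36.1]
lift 0.338074048140673 29.592220187187195 20.9917
```

View pics/l.png

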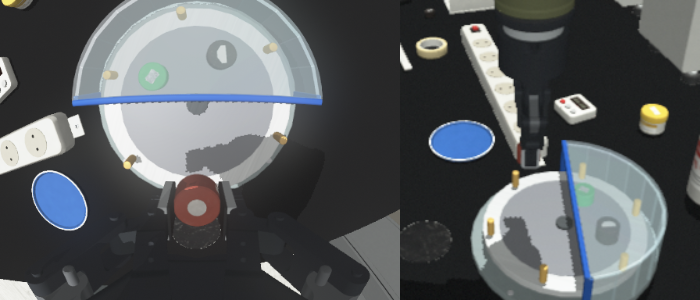

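Red is gripped upright between the pads (left half, 197,203). Black and green are still standing on the platter. Next is the placing.

```bash
python3 - <<'E'
from h import *
x,y=467.6,-72.7;o=[180,0,-14.5]
manip.move_straight([x,y,150],o,v=120);manip.move_straight([x,y,25],v=80)
manip.wait(.2)
print(manip.move_straight([x,y,3.5],v=15,stop_force=3),manip.state()["position"].round(1),manip.state()["grasp_force"])
manip.wait(.2);manip.gripper_to(0.5);manip.wait(.2);manip.move_straight([x,y,120],v=60)
manip.movep([400,-200,250],o);manip.wait(.3)
t=imaging.camera("top");s=imaging.camera("side");print(manip.state()["time_s"])
f=lambda im:cv2.resize(im[...,::-1],(390,390),interpolation=cv2.INTER_CUBIC)
cv2.imwrite("pics/f.png",np.hstack([f(t[110:260,180:410]),f(s[180:340,190:390])]))
E
```

```text
True [467.5 -72.7   5.1] 30.103549361228943
30.3833
```

View pics/f.png

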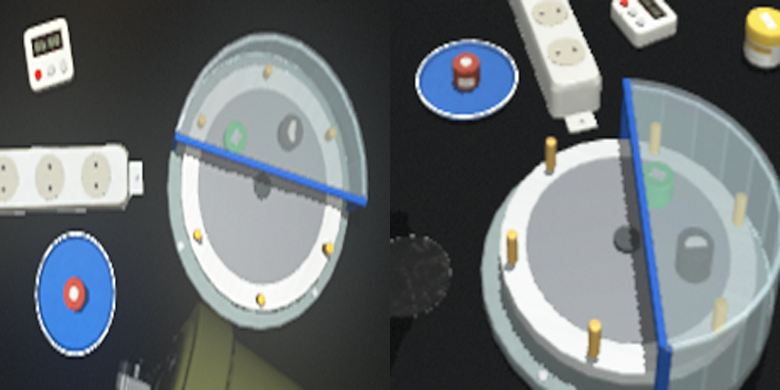

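Red stands upright in the middle of the tray, at left (74,293) and right (466,72). Green and black are upright on the platter, which hasn't moved, and the arm is clear.

```bash
python3 -c "
from station import manip
print(manip.sign_off())"
```

```text
the job is handed in; nothing more can be done
None
```

The job is handed in at about 30 s on the robot clock: the last pictures show red upright in the middle of the blue tray, black and green standing on the platter, and the platter at rest, though `sign_off()` returned no verdict.

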